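# Drive the press-in fixture's sprung pin home with drift and mallet

### The arm

A 6-joint arm with a two-finger parallel gripper is mounted at the origin on the work surface. World frame = base frame: x ahead of the robot, y to its left, z up, the work surface at z = 0. Lengths are in m, angles in rad, forces in N, time in s.
With the tool pointing down it reaches from about 0.275 to 0.825 m from the base axis. Payload 4.9 kg.
Tool frame: the origin (TCP) lies midway between the tips of the shut fingers; the grasp point (between the pads) lies 19 mm behind it (bot.grip_depth is the distance from the TCP to the grasp point, in m); y points along the fingers, x is the direction in which the jaws open and shut, and the axes are right-handed (so a half turn about y gives the same grasp; the last joint's range is limited). The gripper opens to 85 mm and grips with 20 to 120 N. Pads are 22 mm wide; open, the fingers measure 114 mm over their backs; the gripper's body (76 mm by 85 mm) begins 54 mm behind the grasp point. The pads swing forward as they close: fully open they stand 13 mm farther back than shut.
Start: joints at [-1.324, 0.326, -0.193, 1.052, 0, 1.437], TCP at [0.204, -0.511, 0.231] pointing down, gripper open.
Joint ranges: [-2.65, 2.65], [-0.97, 1.79], [-1.3, 1.35], [-1.93, 2.1], [-1.47, 1.37], [-3.14, 3.14]. Speed limits (rad/s): [2.57, 2.57, 3.14, 3.14, 3.14, 3.14].

### API

Orientations are given as a unit quaternion [w, x, y, z].
In Python, from cell import bot gives the robot as it stands. Calls block until the motion is done:
- bot.move_pose(position, orientation): joint-space move of the TCP to a pose.
- bot.move_linear(position, speed=0.15, rotation=None, until_force=None): straight line of the TCP; rotation=None keeps the orientation; speed is the mean speed in m/s. With until_force (N) it stops when the force on the tool has changed by that much, and returns True; else False.
- bot.goto_joints(angles): joint-space move.
- bot.set_gripper(opening, grasp_force=None): opening from 0.0 (shut) to 1.0 (fully open); grasp_force is the grip in N (None keeps the last); returns when the fingers have stopped.
- bot.wait(seconds).
- bot.solve_ik(position, orientation): joint angles nearest the present ones, or None.
- bot.camera(name): name is "scene" or "top" or "wrist"; returns the picture (480x640x3 uint8, red, green, blue); there is no depth.
- bot.calibration(name): a dict with "mtx" (3x3 intrinsics, pixels), "extrinsics" (4x4, takes a point from world to camera coordinates); the wrist camera has in their place "hand_eye" (4x4, takes a point from camera to tool coordinates, whose origin is the TCP and whose axes are the tool frame's). Camera axes: x right, y down, z forward; pixel columns grow to the right and rows downward; lengths in m; the calibration is good to about 2 mm. A picture is of the moment at which its call begins: read the wrist's pose just before it. calibration takes no time and is no camera call.
A pose or a line that the arm cannot do raises bot.PlanningError and nothing moves.
- bot.close_job(): hands the job in, once; it reports no verdict.
Trained networks look in the newest picture that a camera, given by its name, has taken for a name from the list of things; names that differ only in an ending like _2 or _b are one class to them, and where a whole thing is asked for, a point or a joint stands for the part that bears it (a point fixed in the world has none). Each returns a list of dicts, best first, with "confidence" (0 to 1); they miss things now and then, are a little off and sometimes report something else, mostly with a low value. They report only what shows in the picture. A call takes as long as a camera call. They do not tell look-alikes from the thing itself.
- bot.search_frame(camera, thing): "bbox" ([left, top, width, height] in pixels, round what is visible of it).
Readings, each from a call of its own:
- bot.read_clock(): time.
- bot.read_joint_positions(): joint angles.
- bot.read_joint_vel(): joint speeds.
- bot.read_joint_efforts(): joint torques, N m.
- bot.read_position(): TCP position.
- bot.read_tool_rot(): TCP orientation.
- bot.read_ft_force(): force on the tool from outside, world axes, zero at the start.
- bot.read_moment(): the same for the moment, N m.
- bot.read_gripper_width(): opening from 0.0 (shut) to 1.0 (fully open).
Only numpy, scipy, OpenCV 4.12 (cv2) and the standard library are available. Lean on these libraries where they do the work, as an engineer would, in place of code of your own. Each camera call takes 0.05 s, during which the arm holds its last target.

### The job

Put the orange-handled steel drift tip-down through the guide hole of the press-in fixture so that it stands on the sprung brass pin, let go, and drive it down with the mallet: first one light but quick starting tap that sets it only part of the way, about a third, then lift the mallet clear, and finish with one or more quick blows until the drift's collar sits on the blue guide; do not push the pin down by hand through the drift, and do not slam the collar hard into the guide. Then stand the mallet back on the middle of its black rubber pad, leave the drift in the guide, and leave the tin, the jar and the screwdriver where they are.

Things in the scene. Friction and masses are not known exactly. Their poses are not given: they have to be found in the camera images.
- fixture: Press-in fixture, fixed: dark steel base 150 x 110 x 20 mm with a green circuit board, two aluminium cheeks, and across them a blue guide block 60 (x) x 94 (y) mm, its underside 75 mm and its top 105 mm above the bench, with a vertical through hole of 17.5 mm at its centre. Origin: centre of the base's underside, under the hole; z up.
- guide_mouth (a point): Centre of the guide hole's mouth, in the top face of the blue guide (105 mm above the bench).
- pin (a joint): Travel in m of the brass pin (22 mm flat cap on a spring) that stands under the guide hole: 0 fully up (cap 70 mm above the bench), growing as it is driven down; it starts somewhere between 0 and 0.005. At 0.030 the drift standing on it has its collar on the guide. It is stiff: about 15 N starts it, about 20 N keeps it moving; friction keeps it where it is left.
- pin_top (a point): Centre of the top of the brass pin's cap; moves with it.
- drift: Loose steel drift, 132 mm long, about 0.2 kg, round: shank of 16 mm diameter with a chamfered tip, 65 mm long; collar of 30 mm, 8 mm thick (65 to 73 mm from the tip); orange grip of 24 mm diameter (73 to 121 mm); steel striking head of 28 mm, 11 mm thick (121 to 132 mm). Origin: centre of the tip; z runs up to the head. It starts upright in the grey holder, hanging by its collar.
- drift_top (a point): Centre of the drift's flat striking head, 132 mm above its tip.
- holder: Fixed grey holder block 70 x 70 x 75 mm with a 23 mm vertical through hole in which the drift starts. Origin: centre of the underside.
- mallet: Loose mallet, about 0.35 kg: upright cylindrical head of 44 mm diameter and 76 mm height, white faces and red middle; level wooden handle, 22 mm wide and 28 mm high, running from the head's axis towards the mallet's -x, its end 150 mm from that axis, its centre line 38 mm above the lower face. Origin: centre of the lower white (striking) face; z up. It starts standing on that face on the pad.
- pad: Fixed black rubber pad, 120 x 120 x 6 mm, the mallet's place. Origin: centre of the underside.
- tin: Bystander: loose red tin, 80 mm across, 55 mm high, with brass parts. Origin: centre of the underside.
- jar: Bystander: loose glass jar with steel cap, 60 mm across, 90 mm high. Origin: centre of the underside.
- driver: Bystander: loose blue screwdriver, 180 mm long, lying crosswise beyond the fixture. Origin: under its middle, x along it.
There are look-alikes about, which are no part of the job. What is meant by the mallet is not turquoise, and is the larger of those in its own colour.

How it is judged:
On the way, in this order (a step that is already met when the one before it is completed fails the run):
1. the drift stands in the guide hole on the pin, released, with the pin still up (z of drift in the frame of fixture below 0.085 m and horizontal distance between drift and guide_mouth below 0.01 m and angle between drift's own z axis and vertical below 0.15 rad and value of joint pin below 0.012 m and contact force between the fingers and drift below 0.2 N), for 0.2 s.
2. starting tap: the mallet strikes the drift down (mallet on drift while the drift moves faster than 0.04 m/s) (z of drift in the frame of fixture below 0.085 m and horizontal distance between drift and guide_mouth below 0.01 m and angle between drift's own z axis and vertical below 0.15 rad and contact force between mallet and drift above 2 N and linear speed of drift above 0.04 m/s).
3. the mallet is lifted clear (its face over 10 mm above the drift's top) with the pin moved at least 2 mm but still short of home (less than 20 mm down) (z of drift in the frame of fixture below 0.085 m and horizontal distance between drift and guide_mouth below 0.01 m and angle between drift's own z axis and vertical below 0.15 rad and z of mallet in the frame of drift above 0.142 m and distance of pin_top from where it was at the start of the episode above 0.002 m and value of joint pin below 0.02 m), for 0.1 s.
4. a further blow: the mallet strikes the drift down again (mallet on drift while the drift moves faster than 0.04 m/s) (all of step 2).
5. the pin is home (at least 28 mm down, the collar within 2 mm of the guide) and the mallet is lifted clear of the drift (over 10 mm above its top) (z of drift in the frame of fixture below 0.085 m and horizontal distance between drift and guide_mouth below 0.01 m and angle between drift's own z axis and vertical below 0.15 rad and z of mallet in the frame of drift above 0.142 m and value of joint pin above 0.028 m), for 0.1 s.
At the end, for the whole second after the job is handed in: The pin is at least 28 mm down, the drift stands in the guide hole (within 10 mm and 0.15 rad of its axis) with its collar within 2.5 mm of the guide, and the mallet stands on its lower face within 50 mm of the pad's centre, tilted less than 0.1 rad, all at rest (z of drift in the frame of fixture below 0.085 m and horizontal distance between drift and guide_mouth below 0.01 m and angle between drift's own z axis and vertical below 0.15 rad and value of joint pin above 0.028 m and z of drift in the frame of fixture below 0.0425 m and horizontal distance between mallet and pad below 0.05 m and angle between mallet's own z axis and vertical below 0.1 rad and height (world z) of mallet between 0.003 and 0.012 m and linear speed of each of mallet, drift below 0.02 m/s); the robot touches nothing.
It fails at once if the pin is pushed down more than 6 mm from its start while the gripper touches the drift (distance of pin_top from where it was at the start of the episode above 0.006 m and value of joint pin below 0.0275 m and contact force between the fingers and drift above 1 N).
It fails at once if the collar is slammed into the guide with more than 140 N (contact force between drift and fixture above 140 N).
It fails at once if the tin, the jar or the screwdriver is moved more than 30 mm, or the tin or jar tipped (distance of any of tin, jar, driver from where it was at the start of the episode above 0.03 m or angle between any of tin, jar's own z axis and vertical above 0.3 rad).
It also fails if it takes over 61 s, if anything falls off the work surface, if the arm or the gripper's body presses on something with over 40 N, if the wrist force passes 120 N, or if a joint passes its speed limit or range.

## Working session

There is one attempt and no reset: what is moved stays moved. The work goes in short steps, each a Python script; the robot and the scene stay as the last script left them, time stands still between calls to the robot, and variables do not carry over. Pictures are saved under pics/ and viewed, and the job is handed in when it is done.

```bash
mkdir -p pics; ls
cat > h.py <<'E'
import numpy as np,cv2
from cell import bot
def snap(c,name,crop=None,scale=1):
    im=bot.camera(c); o=im
    if crop: x,y,w,h=crop; o=im[y:y+h,x:x+w]
    if scale!=1: o=cv2.resize(o,None,fx=scale,fy=scale,interpolation=cv2.INTER_CUBIC)
    cv2.imwrite(f'pics/{name}.png',o[:,:,::-1]); return im
def ray(c,u,v):
    k=bot.calibration(c);K=np.array(k['mtx']);E=np.array(k['extrinsics'])
    R=E[:3,:3];t=E[:3,3]; o=-R.T@t; d=R.T@np.linalg.solve(K,[u,v,1]); return o,d
def atz(c,u,v,z):
    o,d=ray(c,u,v); return o+d*(z-o[2])/d[2]
def proj(c,p):
    k=bot.calibration(c);K=np.array(k['mtx']);E=np.array(k['extrinsics'])
    q=K@(E[:3,:3]@np.asarray(p)+E[:3,3]); return q[:2]/q[2]
E
python3 - <<'E'
from h import *
for c in ['scene','top']:
    snap(c,c+'0')
    k=bot.calibration(c); o,d=ray(c,320,240); print(c,np.round(k['mtx'],1).tolist(),o.round(3),d.round(3))
    for t in ['fixture','drift','holder','mallet','pad','tin','jar','driver','pin']:
        print(t,[(np.round(x['bbox']).tolist(),round(x['confidence'],2)) for x in bot.search_frame(c,t)][:4])
print(bot.read_clock(),bot.read_tool_rot(),bot.calibration('wrist'))
E
```

```text
pics
scene [[561.2, 0.0, 315.7], [0.0, 561.2, 239.8], [0.0, 0.0, 1.0]] [1.165 0.3   0.98 ] [-0.548 -0.338 -0.766]
fixture [([327.0, 248.0, 82.0, 91.0], 0.85)]
drift [([464.0, 295.0, 26.0, 37.0], 0.81)]
holder [([448.0, 305.0, 44.0, 54.0], 0.81)]
mallet [([265.0, 163.0, 47.0, 60.0], 0.85), ([338.0, 205.0, 46.0, 30.0], 0.6), ([145.0, 158.0, 49.0, 52.0], 0.57)]
pad [([240.0, 200.0, 72.0, 50.0], 0.96)]
tin [([398.0, 346.0, 46.0, 51.0], 0.87)]
jar [([220.0, 254.0, 32.0, 47.0], 0.91)]
driver [([273.0, 319.0, 74.0, 49.0], 0.92)]
pin []
top [[552.8, 0.0, 311.2], [0.0, 552.8, 243.0], [0.0, 0.0, 1.0]] [ 0.411 -0.095  1.136] [ 0.105  0.004 -0.995]
fixture [([225.0, 193.0, 64.0, 79.0], 0.95)]
drift [([124.0, 222.0, 29.0, 23.0], 0.66), ([226.0, 191.0, 64.0, 80.0], 0.58)]
holder [([127.0, 222.0, 26.0, 18.0], 0.64), ([122.0, 212.0, 56.0, 47.0], 0.63)]
mallet [([497.0, 236.0, 96.0, 21.0], 0.96), ([392.0, 258.0, 24.0, 94.0], 0.94), ([298.0, 287.0, 33.0, 52.0], 0.66)]
pad [([363.0, 239.0, 69.0, 67.0], 0.86)]
tin [([156.0, 157.0, 49.0, 44.0], 0.9)]
jar [([365.0, 149.0, 29.0, 38.0], 0.6), ([222.0, 188.0, 65.0, 85.0], 0.45)]
driver [([236.0, 153.0, 90.0, 13.0], 0.66)]
pin []
1.0 [ 0.58559509 -0.58558448  0.39635558 -0.39632242] {'mtx': array([[364.31985003,   0.        , 318.3221155 ],
       [  0.        , 364.31985003, 233.42130176],
       [  0.        ,   0.        ,   1.        ]]), 'hand_eye': array([[ 9.99999557e-01,  8.60968242e-04,  3.81460924e-04,
         5.37103815e-04],
       [-1.38865014e-04, -2.65829779e-01,  9.64019973e-01,
        -1.42422167e-01],
       [ 9.31394255e-04, -9.64019599e-01, -2.65829542e-01,
         6.85718568e-02],
       [ 0.00000000e+00,  0.00000000e+00,  0.00000000e+00,
         1.00000000e+00]])}
```

View pics/scene0.png

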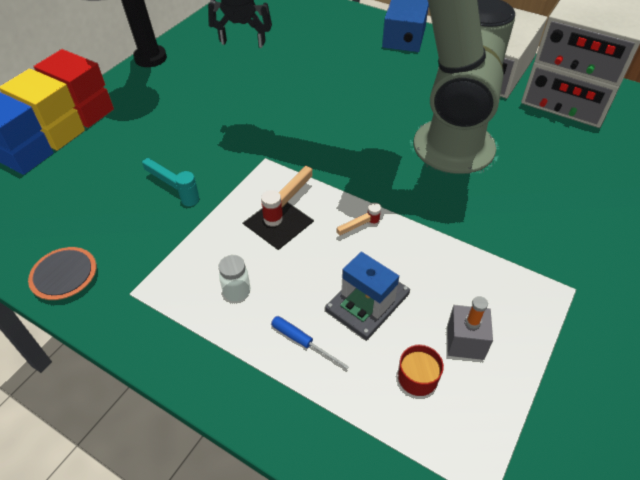

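View pics/top0.png

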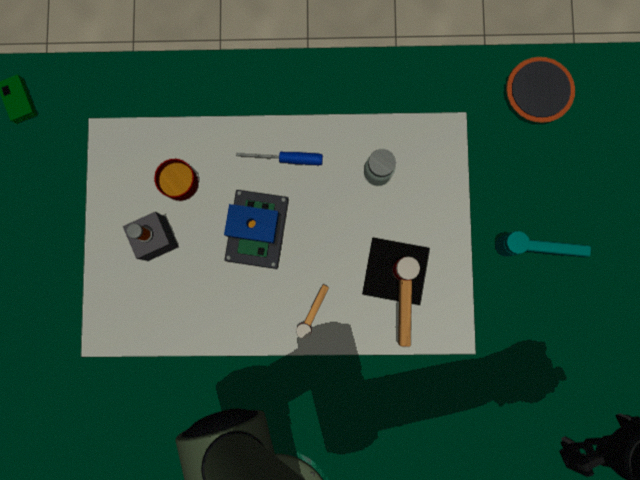

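Run:
```python
from h import *
t=cv2.imread('pics/top0.png'); s=cv2.imread('pics/scene0.png')
def cr(im,x,y,w,h,f): return cv2.resize(im[y:y+h,x:x+w],(w*f,h*f),interpolation=cv2.INTER_CUBIC)
a=cr(t,110,180,100,75,4); b=cr(t,215,180,100,75,4); c=cr(t,350,230,100,75,4); d=cr(t,280,280,100,75,4)
cv2.imwrite('pics/tc.png',np.vstack([np.hstack([a,b]),np.hstack([c,d])]))
a=cr(s,430,285,80,75,5); b=cr(s,330,240,80,75,5); c=cr(s,240,155,80,75,5);d=cr(s,330,190,80,75,5)
cv2.imwrite('pics/sc.png',cv2.resize(np.vstack([np.hstack([a,b]),np.hstack([c,d])]),(640,600)))
from scipy.spatial.transform import Rotation as R
q=bot.read_tool_rot(); print(R.from_quat([q[1],q[2],q[3],q[0]]).as_matrix().round(3))
```

```text
[[ 0.372 -0.     0.928]
 [-0.928  0.     0.372]
 [-0.    -1.    -0.   ]]
```

View pics/tc.png

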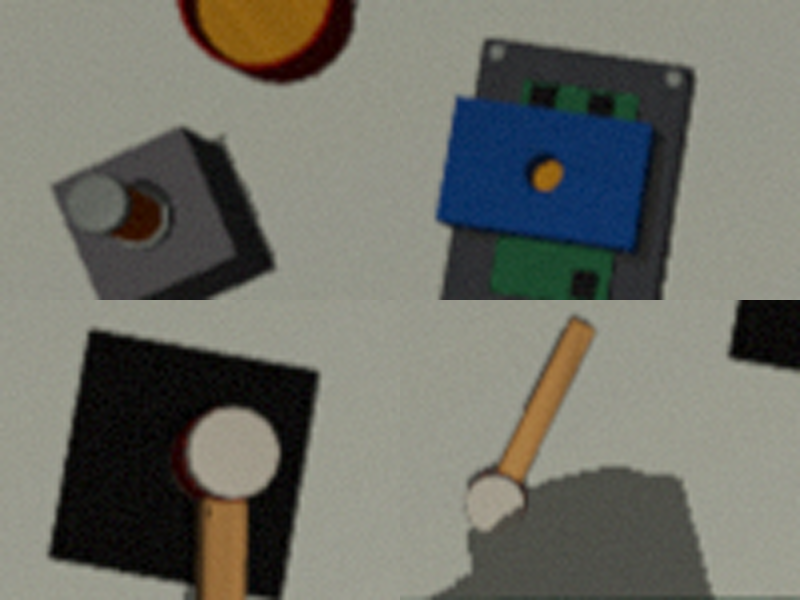

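View pics/sc.png

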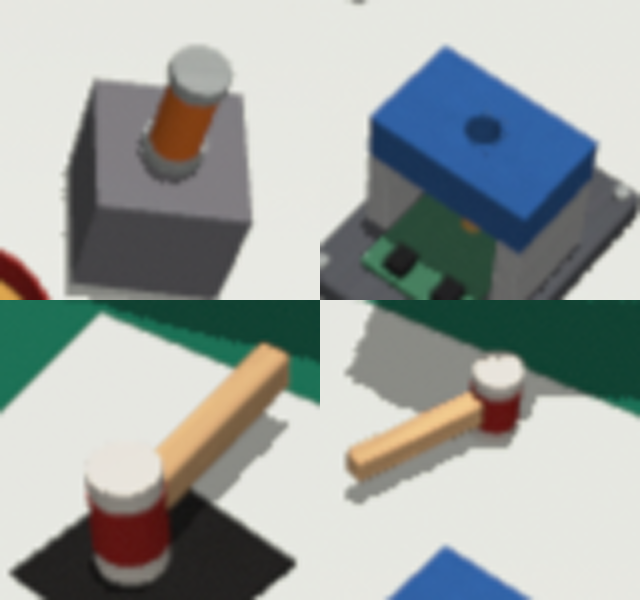

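Run:
```python
from h import *
f=lambda a:np.round(a,4)
print('drift',f(atz('top',134.2,230.8,.142)),f(atz('scene',480.1,300.6,.142)))
c=[atz('top',215+(u-400)/4,180+v/4,.105) for u,v in [(457,97),(652,125),(634,251),(438,221)]]
print('guide',f(np.mean(c,0)),'hole',f(atz('scene',371,272.5,.105)))
for i in range(4): 
    d=c[(i+1)%4]-c[i]; print(f(np.linalg.norm(d)),np.degrees(np.arctan2(d[1],d[0])).round(1))
print('mallet',f(atz('top',408,268,.082)),f(atz('scene',271,197.5,.082)),'end',f(atz('top',404.5,346,.044+.014)))
c=[atz('top',350+u/4,230+(v-300)/4,.006) for u,v in [(92,332),(319,372),(282,597),(50,557)]]
print('pad',f(np.mean(c,0)))
c=[atz('top',110+u/4,180+v/4,.075) for u,v in [(52,185),(183,127),(236,252)]]
print('holder',f(c), f((c[0]+c[2])/2))
print('tin',f(atz('top',176,179,.055)),'jar',f(atz('top',381,163,.09)),'small',f(atz('top',300,330,.05)))
d=atz('top',304,330,.03)-atz('top',325,288,.03); print(d)
```

```text
drift [0.5373 0.2481 0.142 ] [0.5381 0.2478 0.142 ]
guide [0.5535 0.0389 0.105 ] hole [0.5581 0.0415 0.105 ]
0.0935 -99.0
0.0603 171.7
0.0936 80.6
0.0596 -8.4
mallet [ 0.4673 -0.2567  0.082 ] [ 0.4736 -0.2544  0.082 ] end [ 0.3191 -0.2497  0.058 ]
pad [ 0.4655 -0.2447  0.006 ]
holder [[0.555  0.2935 0.075 ]
 [0.5827 0.2298 0.075 ]
 [0.5211 0.2028 0.075 ]] [0.538  0.2481 0.075 ]
tin [0.6516 0.1964 0.055 ] jar [ 0.6695 -0.2092  0.09  ] small [ 0.3507 -0.0492  0.05  ]
[-0.08247853  0.04255562  0.        ]
```

```bash
cat >> h.py <<'E'
from scipy.spatial.transform import Rotation as R
def rot(th):
    c,s=np.cos(th),np.sin(th)
    M=np.array([[s,0,c],[-c,0,s],[0,-1,0]])
    x,y,z,w=R.from_matrix(M).as_quat(); return [w,x,y,z]
def wproj(p,pose=None):
    k=bot.calibration('wrist');H=np.array(k['hand_eye']);q,pos=pose
    Rt=R.from_quat([q[1],q[2],q[3],q[0]]).as_matrix()
    tp=Rt.T@(np.asarray(p)-pos); cp=H[:3,:3].T@(tp-H[:3,3]); u=np.array(k['mtx'])@cp; return u[:2]/u[2]
def wray(u,v,pose):
    k=bot.calibration('wrist');H=np.array(k['hand_eye']);q,pos=pose
    Rt=R.from_quat([q[1],q[2],q[3],q[0]]).as_matrix()
    d=Rt@(H[:3,:3]@np.linalg.solve(k['mtx'],[u,v,1])); return Rt@H[:3,3]+pos,d
def watz(u,v,z,pose):
    o,d=wray(u,v,pose); return o+d*(z-o[2])/d[2]
def pose(): return np.array(bot.read_tool_rot()),np.array(bot.read_position())
E
python3 - <<'E'
from h import *
bot.move_pose([.5377,.248,.20],rot(0)); print(bot.read_clock(),bot.read_joint_positions())
p=pose();snap('wrist','w1'); print(p[1],wproj([.5377,.248,.142],p))
bot.move_linear([.5377,.248,.089],speed=.15)
bot.set_gripper(0,60); print(bot.read_gripper_width(),bot.read_ft_force(),bot.read_clock())
bot.move_linear([.5377,.248,.205],speed=.2); print(bot.read_ft_force(),bot.read_gripper_width())
snap('wrist','w2');snap('scene','s2'); print(bot.read_clock())
E
```

```text
4.55 [ 3.06853310e-01  4.25072450e-01 -1.27113549e-01  1.01852267e+00
 -9.10183229e-05 -2.83394533e+00]
[0.53791429 0.2476217  0.20002408] [317.52060165 256.05692231]
0.2671375885521263 [-1.8158558   0.50649008  3.75614291] 6.0833
[-0.05013086 -1.7830415  -2.44559893] 0.2701435770360059
6.9167
```

View pics/w1.png

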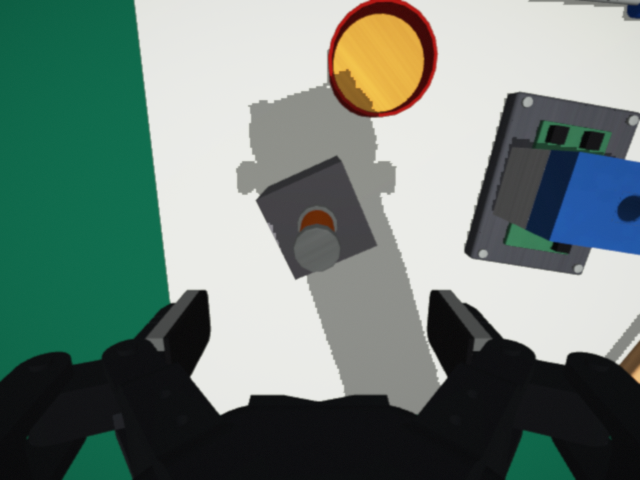

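View pics/w2.png

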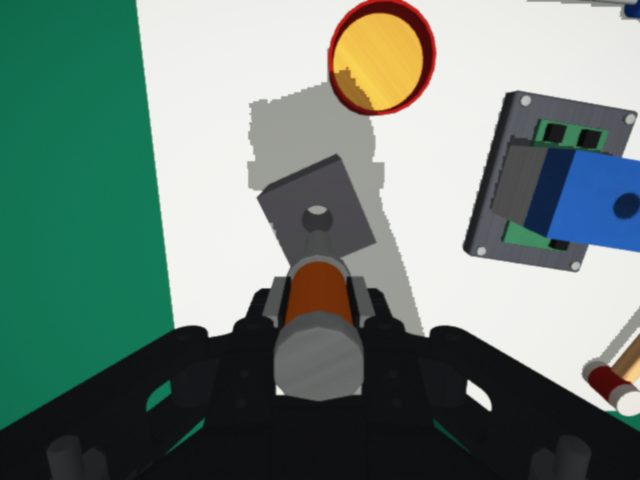

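View pics/s2.png

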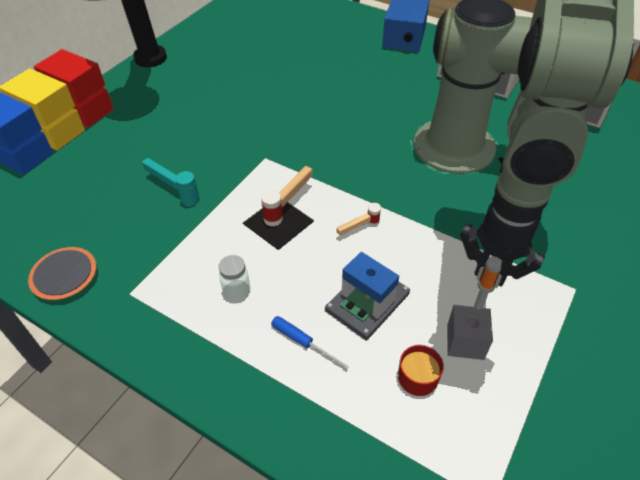

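Run:
```python
from h import *
bot.move_linear([.5540,.0395,.205],speed=.25,rotation=rot(0)); print(bot.read_clock())
p=pose();snap('wrist','w3');snap('scene','s3',(330,180,120,120),5);snap('top','t3',(200,170,120,100),5); print(p,wproj([.554,.0395,.105],p),wproj([.554,.0395,.127],p))
```

```text
Traceback (most recent call last):
cell.PlanningError: the arm cannot follow that straight line within its joint ranges
```

Run:
```python
from h import *
bot.move_linear([.5540,.0395,.205],speed=.2,rotation=rot(-.5)); print(bot.read_clock())
p=pose();snap('wrist','w3');snap('scene','s3',(330,180,120,120),5);snap('top','t3',(200,170,120,100),5); print(p,wproj([.554,.0395,.105],p),wproj([.554,.0395,.127],p))
```

```text
8.1083
(array([ 0.3610833 , -0.36107687,  0.60816558, -0.60776391]), array([0.55380261, 0.04024989, 0.20490953])) [320.04452062 235.00381741] [320.21265703 244.40008261]
```

View pics/w3.png

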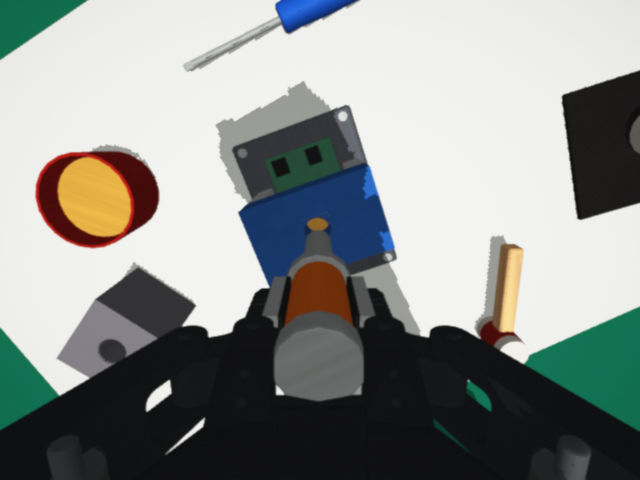

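View pics/s3.png

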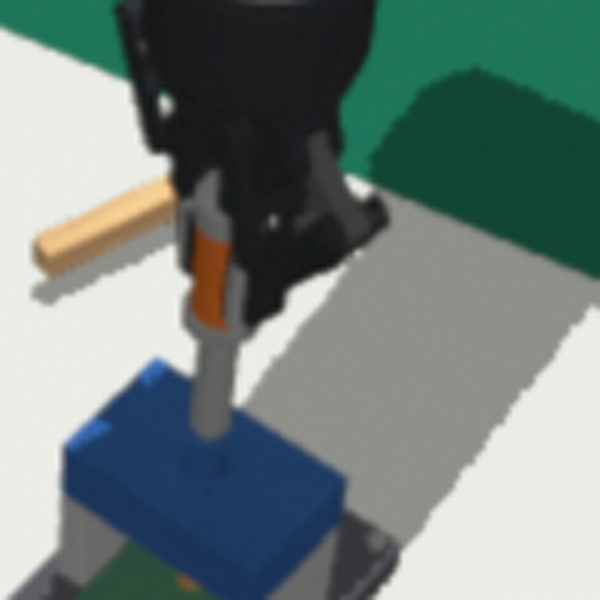

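View pics/t3.png

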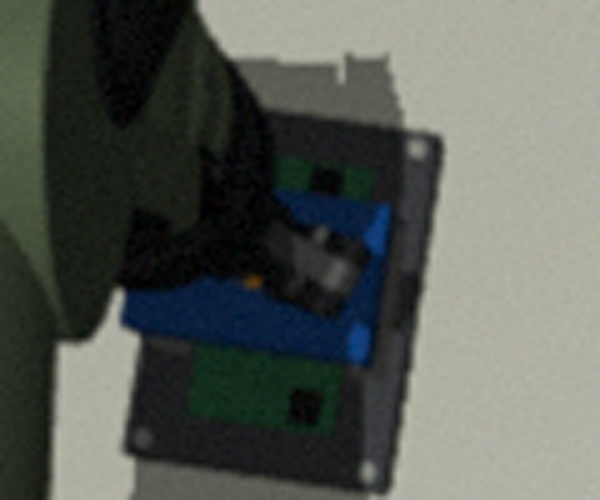

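Run:
```python
from h import *
w=cv2.imread('pics/w3.png')
cv2.imwrite('pics/w3c.png',cv2.resize(w[185:285,250:383],None,fx=6,fy=6,interpolation=cv2.INTER_CUBIC))
a=np.array([.554,.0395,.105]);
for d in [(0,0,0),(0,0,.022),(.005,0,.022),(0,.005,.022)]: print(proj('scene',a+d))
```

```text
[371.10477613 270.61372236]
[371.86061653 263.70238113]
[370.62800198 265.47656235]
[374.17616031 264.77826951]
```

View pics/w3c.png

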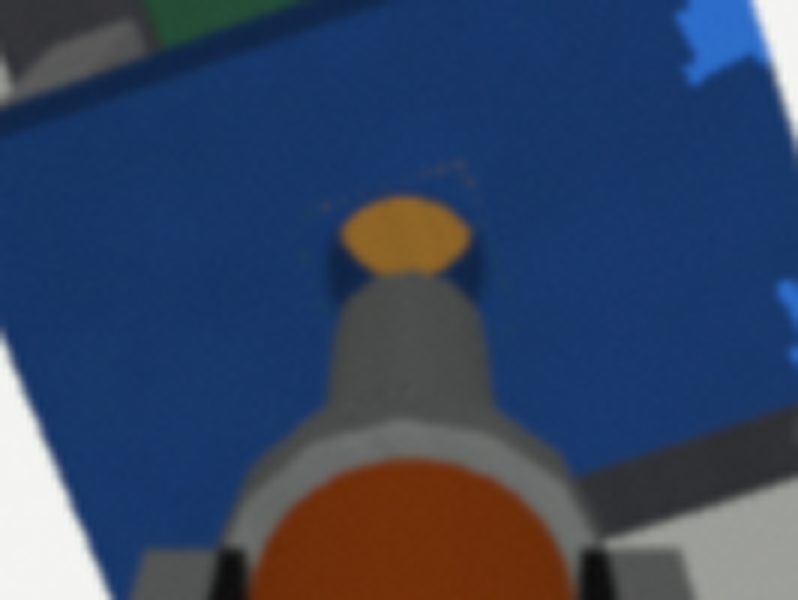

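Run:
```python
from h import *
bot.wait(.1); print(bot.read_position())
bot.move_linear([.5550,.0393,.188],speed=.1); bot.wait(.15); print(bot.read_clock())
p=pose();w=snap('wrist','w4');snap('scene','s4',(330,200,90,90),6)
cv2.imwrite('pics/w4c.png',cv2.resize(w[185:285,250:383,::-1],None,fx=6,fy=6,interpolation=cv2.INTER_CUBIC))
print(p[1],wproj([p[1][0],p[1][1],.105],p),wproj([p[1][0],p[1][1],.109],p),bot.read_ft_force())
for d in [.105,.109]: print(proj('scene',[p[1][0],p[1][1],d]))
```

```text
[0.5539274  0.04033006 0.20499152]
8.825
[0.55527473 0.03933368 0.18846493] [319.29643045 242.77762296] [319.31444151 244.59687185] [ 0.06989024 -0.04511735 -1.92828836]
[370.71977947 271.02702696]
[370.85446157 269.78676136]
```

View pics/w4c.png

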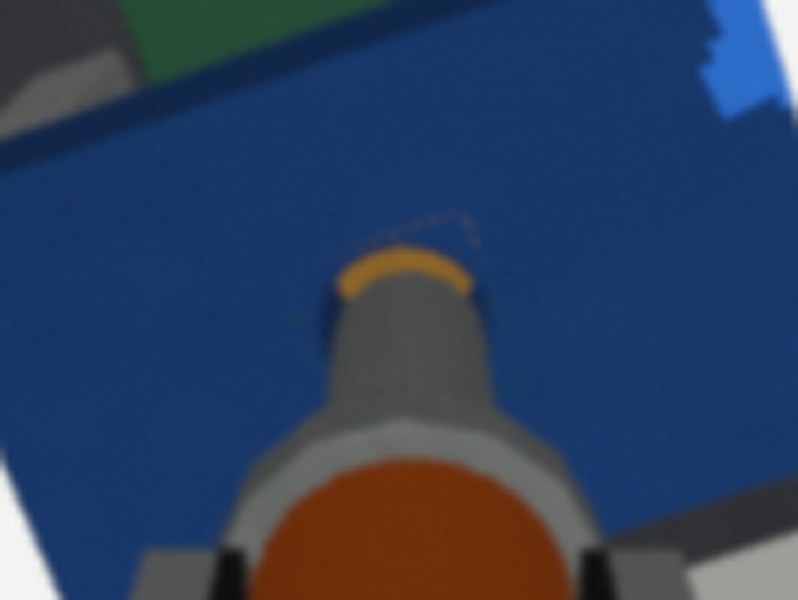

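View pics/s4.png

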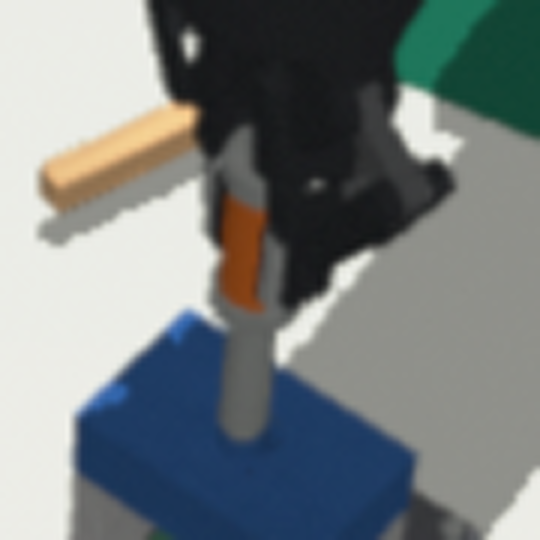

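Run:
```python
from h import *
p=np.array(bot.read_position()); c=np.array([.5550,.0393])+[.0006,.0002]
offs=[(0,0)]+[(r*np.cos(a),r*np.sin(a)) for r in (.0007,.0014) for a in np.arange(0,6.28,np.pi/3)]
for o in offs:
    t=c+o
    bot.move_linear([t[0],t[1],.1865],speed=.1)
    hit=bot.move_linear([t[0],t[1],.151],speed=.05,until_force=6)
    z=bot.read_position(); print(np.round(o,4),hit,z,bot.read_ft_force(),bot.read_clock(),flush=True)
    if z[2]<.17: break
    if bot.read_clock()>20: break
p=pose();w=snap('wrist','w5'); snap('scene','s5',(330,200,90,90),6)
```

```text
[0 0] False [0.55545413 0.03962877 0.15093629] [-0.07670342  1.00559638 -2.6711693 ] 10.0333
```

View pics/s5.png

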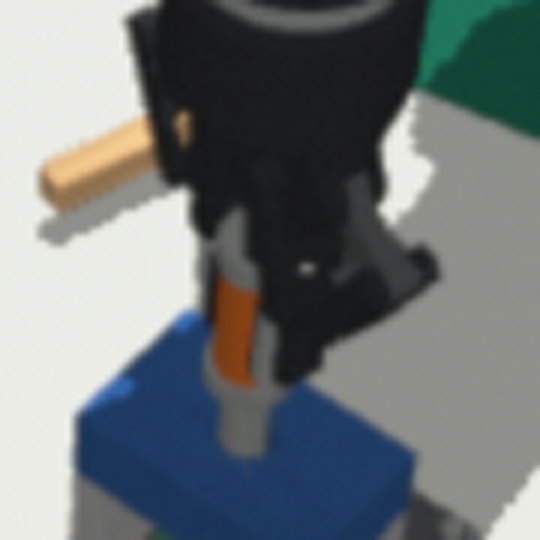

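Run:
```python
from h import *
bot.set_gripper(.7); bot.wait(.1)
snap('wrist','w6')
bot.move_linear([.5555,.0396,.255],speed=.25)
th=np.pi-.047
print(bot.solve_ik([.47,-.2557,.2],rot(th)),bot.read_clock())
bot.move_pose([.47,-.2557,.19],rot(th)); bot.set_gripper(1.0); bot.wait(.1)
p=pose(); print(p,bot.read_clock())
snap('wrist','w7');snap('scene','s7'); print(wproj([.47,-.2557,.082],p))
```

```text
[-0.63625167  0.32203103 -0.28221996  0.96654534  0.         -0.58925167] 11.2917
(array([-0.51152003,  0.51161567,  0.48816335, -0.48815285]), array([ 0.47005894, -0.2556502 ,  0.19007037])) 13.6083
[318.13465029 228.92441457]
```

View pics/w6.png

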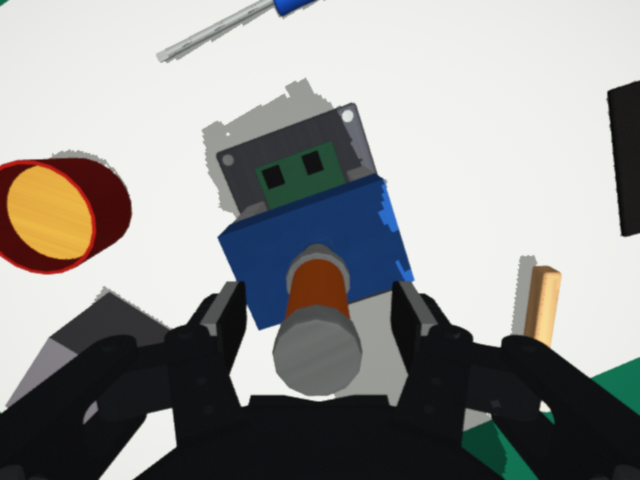

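View pics/w7.png

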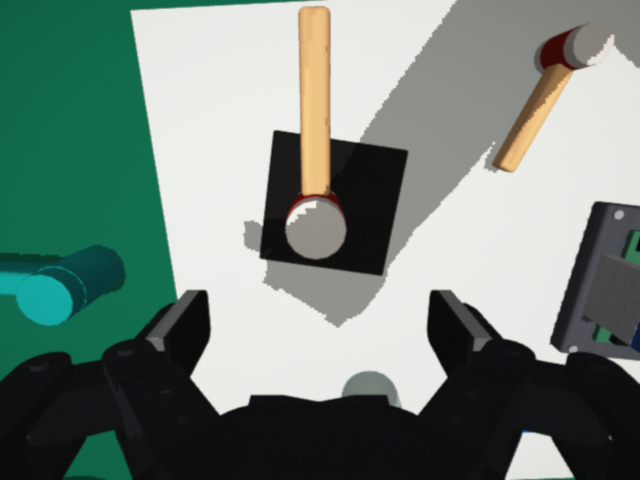

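View pics/s7.png

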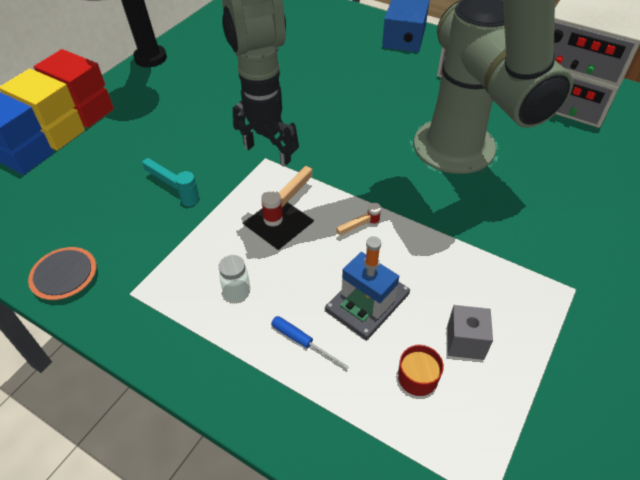

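Run:
```python
from h import *
th=np.pi-.047
bot.move_linear([.470,-.2562,.037],speed=.15)
bot.set_gripper(0,110); print(bot.read_gripper_width(),bot.read_position(),bot.read_clock())
bot.move_linear([.470,-.2562,.275],speed=.22); print(bot.read_ft_force(),bot.read_clock())
bot.move_linear([.5553,.0395,.275],speed=.2); bot.wait(.2); print(bot.read_position(),bot.read_clock())
snap('scene','s8',(300,140,160,150),4);snap('wrist','w8'); print(bot.read_ft_force(),bot.read_gripper_width())
```

```text
0.4967851412614872 [ 0.47062251 -0.25685251  0.03804185] 15.35
[ 0.38992603 -0.39733355 -2.64653112] 16.5833
[0.55525562 0.03882863 0.27504691] 18.475
[-0.60938227  0.16429791 -2.16499277] 0.4928326658387061
```

View pics/s8.png

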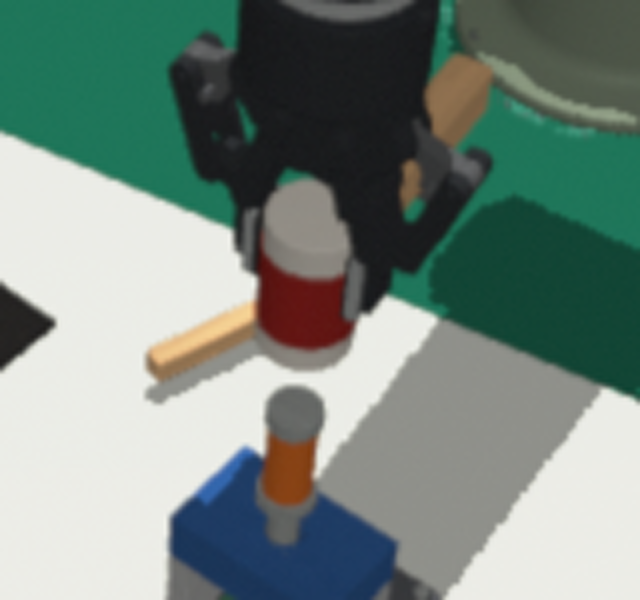

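View pics/w8.png

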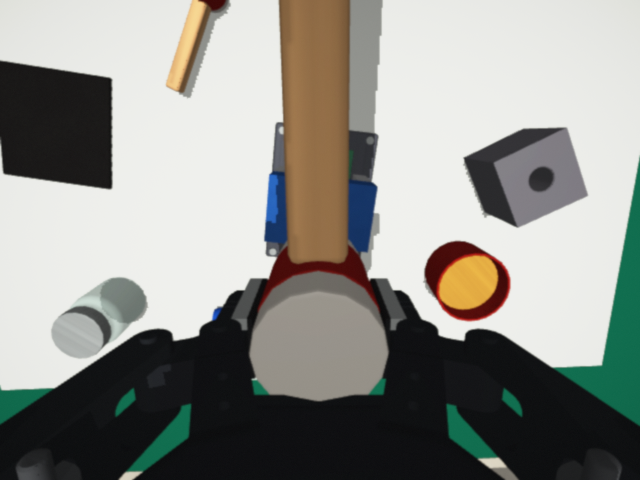

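Run:
```python
from h import *
bot.move_linear([.5555,.0396,.243],speed=.1); bot.wait(.1); print(bot.read_position(),bot.read_ft_force())
h=bot.move_linear([.5555,.0396,.224],speed=.02,until_force=4)
z=bot.read_position(); print(h,z,bot.read_ft_force(),bot.read_clock())
bot.move_linear([.5555,.0396,z[2]+.03],speed=.15);bot.wait(.1)
print(bot.read_position(),bot.read_ft_force(),bot.read_clock())
snap('scene','s9',(300,140,160,150),4)
```

```text
[0.55601265 0.03955069 0.24375052] [-0.52851996 -0.91240327 -2.25021742]
True [0.55525363 0.03973333 0.22896104] [0.34116532 0.18690469 3.83883131] 19.825
[0.55472172 0.03964078 0.25758526] [-0.73739655  0.37245224 -3.36433572] 20.2833
```

View pics/s9.png

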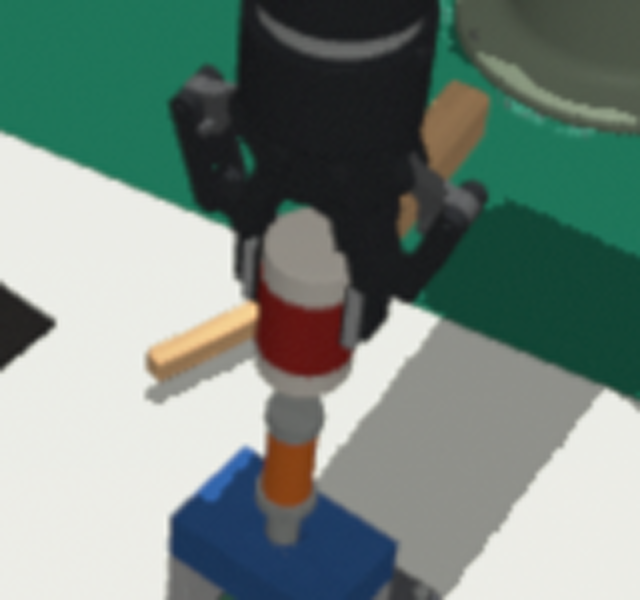

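Run:
```python
from h import *
bot.move_linear([.5555,.0396,.221],speed=.12)
a=bot.read_position(),bot.read_ft_force()
bot.move_linear([.5555,.0396,.262],speed=.2); print(a,bot.read_clock())
bot.wait(.15); print(bot.read_position(),bot.read_clock())
snap('scene','s10',(300,140,160,150),4)
```

```text
(array([0.55484612, 0.03962462, 0.22012075]), array([ 0.72295269,  0.1476349 , -2.63219809])) 21.1583
[0.5546099  0.03965595 0.26052162] 21.3083
```

View pics/s10.png

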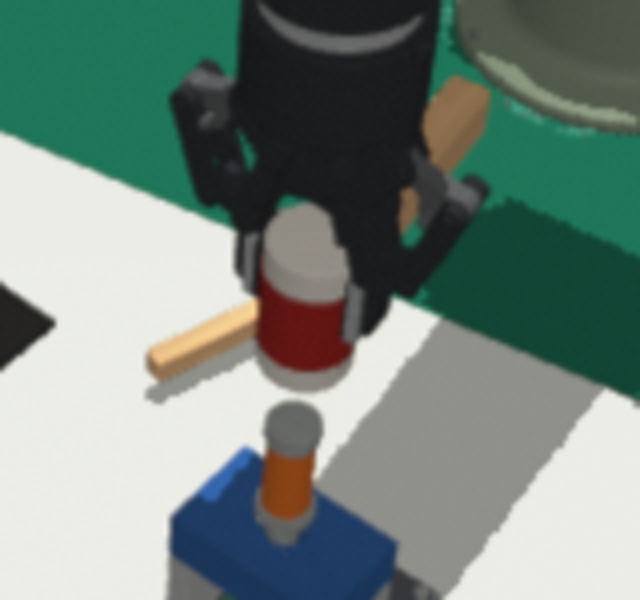

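Run:
```python
from h import *
a=cv2.imread('pics/s9.png',0);b=cv2.imread('pics/s10.png',0)
t=a[440:515,255:325]; r=cv2.matchTemplate(b[420:570,245:335],t,cv2.TM_CCOEFF_NORMED); print(cv2.minMaxLoc(r))
bot.move_linear([.5560,.0396,.232],speed=.1); bot.wait(.1)
h=bot.move_linear([.5560,.0396,.206],speed=.025,until_force=4)
z=bot.read_position(); print(h,z,bot.read_ft_force(),bot.read_clock())
bot.move_linear([.5560,.0396,z[2]+.03],speed=.15)
```

```text
(-0.16881558299064636, 0.9716993570327759, (15, 75), (10, 21))
True [0.55583383 0.03975161 0.21818517] [-0.25420401 -0.59313304  2.87379375] 22.5333
```

Run:
```python
from h import *
bot.wait(.1)
bot.move_linear([.5560,.0396,.2095],speed=.12)
a=bot.read_position(),bot.read_ft_force()
bot.move_linear([.5560,.0396,.240],speed=.2); print(a,bot.read_clock())
bot.wait(.15)
bot.move_linear([.5560,.0396,.217],speed=.1); bot.wait(.1)
h=bot.move_linear([.5560,.0396,.200],speed=.025,until_force=4)
z=bot.read_position(); print(h,z,bot.read_ft_force(),bot.read_clock())
bot.move_linear([.5560,.0396,z[2]+.03],speed=.15); bot.wait(.1)
snap('scene','s11',(300,140,160,150),4); print(bot.read_clock())
```

```text
(array([0.55526778, 0.03960347, 0.20840378]), array([ 0.06109788,  0.4289788 , -3.47803498])) 23.7583
True [0.55618528 0.03970863 0.20671551] [-0.38308069  0.3519977   2.36341916] 24.8667
25.375
```

View pics/s11.png

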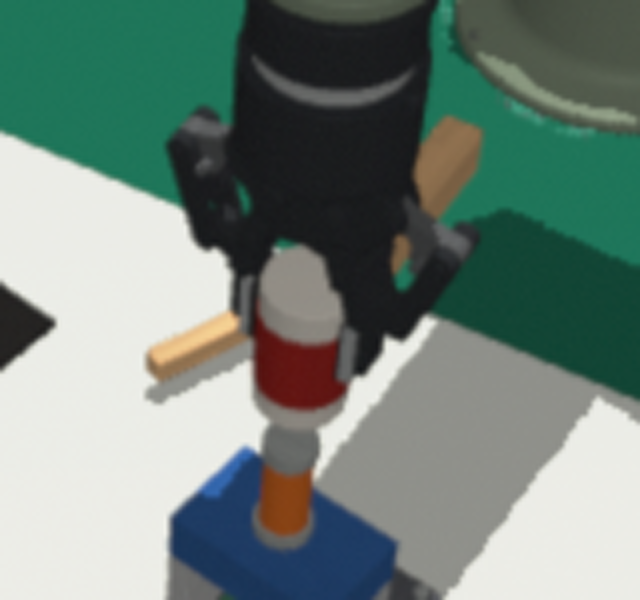

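```bash
cat > blow.py <<'E'
import sys
from h import *
tgt,sp,start=map(float,sys.argv[1:4])
bot.move_linear([.5560,.0396,start],speed=.1); bot.wait(.1)
bot.move_linear([.5560,.0396,tgt],speed=sp)
a=bot.read_position(),bot.read_ft_force()
bot.move_linear([.5560,.0396,.232],speed=.15); print(a,bot.read_clock())
bot.move_linear([.5560,.0396,.211],speed=.1); bot.wait(.1)
h=bot.move_linear([.5560,.0396,.198],speed=.025,until_force=4)
z=bot.read_position(); print(h,z,bot.read_ft_force(),bot.read_clock())
bot.move_linear([.5560,.0396,z[2]+.03],speed=.15); bot.wait(.1)
E
python3 blow.py .2045 .08 .225
```

```text
(array([0.55573695, 0.03959579, 0.20430255]), array([-0.87694623, -0.2689546 , -3.26163734])) 26.4833
True [0.55671091 0.03961511 0.20400663] [ 0.89788474 -0.0373343   3.70656982] 27.325
```

```bash
python3 blow.py .2025 .08 .225
python3 - <<'E'
from h import *
bot.move_linear([.5560,.0396,.26],speed=.15); bot.wait(.1)
snap('scene','s12',(330,190,100,90),6);print(bot.read_clock())
E
```

```text
(array([0.55705327, 0.03958365, 0.20394785]), array([-1.19997451,  0.43548914,  6.00634653])) 28.9167
True [0.55659661 0.03963187 0.20398748] [-2.05386666  0.25810116  4.24388526] 29.7583
30.6917
```

View pics/s12.png

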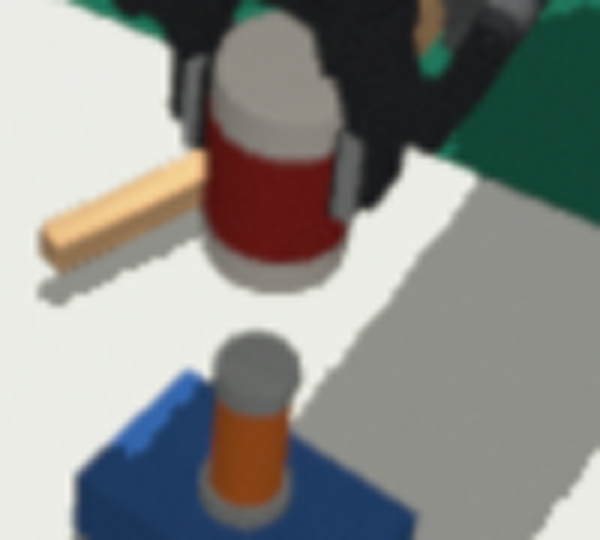

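Run:
```python
from h import *
q=rot(np.pi-.047); p7=(np.array([-0.51152003,0.51161567,0.48816335,-0.48815285]),np.array([0.47005894,-0.2556502,0.19007037]))
print(watz(331.5,203.5,.006,p7))
bot.move_linear([.468,-.245,.26],speed=.22,rotation=q); 
bot.move_linear([.468,-.245,.05],speed=.18); bot.wait(.15); print(bot.read_position(),bot.read_clock())
h=bot.move_linear([.468,-.245,.034],speed=.03,until_force=5); print(h,bot.read_position(),bot.read_ft_force(),bot.read_clock())
snap('scene','s13',(210,120,150,130),5)
```

```text
[ 0.46654781 -0.24345839  0.006     ]
[ 0.46867334 -0.24546239  0.05095869] 33.6583
True [ 0.46820342 -0.24513163  0.03800754] [-0.15296558  0.28616516  5.23455824] 34.1
```

View pics/s13.png

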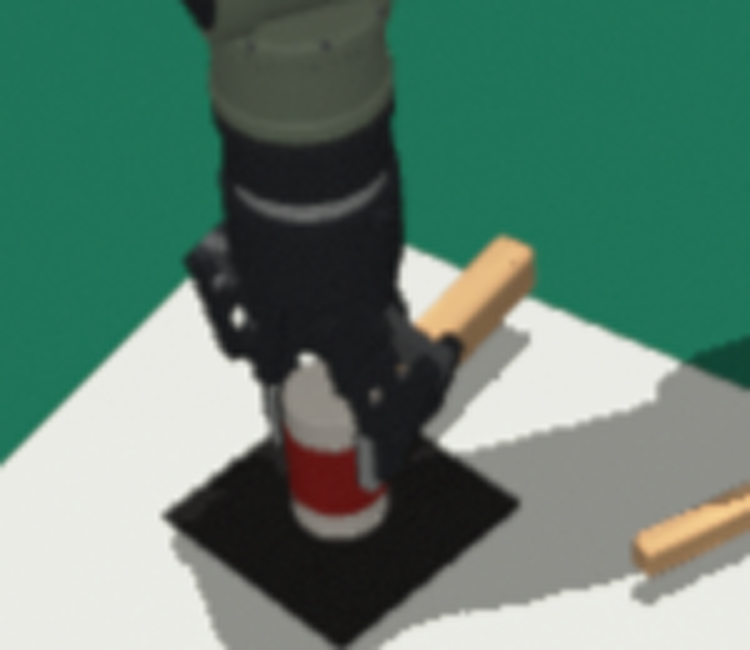

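Run:
```python
from h import *
bot.set_gripper(1.0); bot.wait(.2)
bot.move_linear([.468,-.245,.22],speed=.15); bot.wait(.2)
snap('scene','s14');snap('top','t14'); print(bot.read_clock(),bot.read_ft_force())
```

```text
36.5167 [ 0.57525208 -0.4311847  -0.14839027]
```

View pics/s14.png

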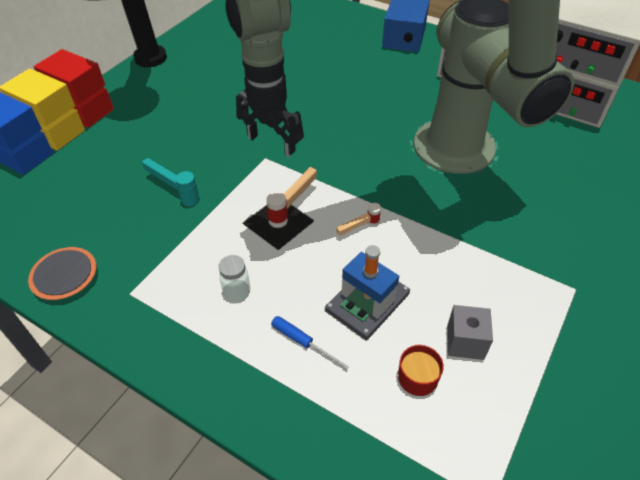

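View pics/t14.png

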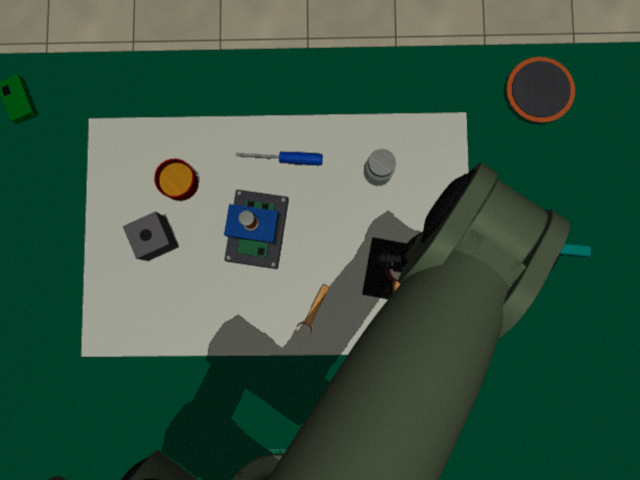

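The final pictures show the mallet standing on the pad (scene 277,210), the drift seated in the guide (scene 372,262), and the bystanders where they started. I'm handing the job in.

```bash
python3 -c "
from h import *
bot.close_job()"
```

```text
the job is handed in; nothing more can be done
```

The job is handed in: the drift is driven home in the guide and the mallet stands on its pad, at about 37 s of the 61 s allowed. No verdict was reported.

- **Drift:** It went into the guide hole on the first try and was released just above the pin; the camera showed it standing upright.
- **Mallet:** Of the three candidates, I took the larger red-and-white one on the pad. I gripped it by its head instead of its handle, so the blows would not twist it in the gripper.
- **Starting tap:** It moved the drift down about 11 mm, a little more than the third I aimed for. That leaves the pin at roughly 16 mm, estimated from touch heights and below the 20 mm limit. I then lifted the mallet clear.
- **Finishing blows:** The drift went a further 11.5 mm, then 2.7 mm. A last light blow moved it no further, so the collar is on the guide. Total travel was 25 mm, which matches home if the pin started about 5 mm down.
- **Light touches:** Before the tap and after each blow I rested the mallet slowly on the drift at about 4 N to measure its height. That is well below the 15 N that starts the pin.
- **Final checks:** The mallet stands upright near the pad's centre, and it met the pad at the same height as when I picked it up, so it had not slipped. The tin, jar and screwdriver look unmoved, the gripper is clear, and the tool force reads close to zero.

I could not measure the peak force of the collar on the guide or the drift's speed during the blows. The two fixed cameras disagreed by up to about 6 mm, so I lined up the drift using the wrist camera.

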